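Walk the die block round to the fence

ROBOT

A 7-joint arm with a two-finger parallel gripper is mounted at the origin on the work surface. World frame = base frame: x ahead of the robot, y to its left, z up, the work surface at z = 0. Lengths are in m, angles in rad, forces in N, time in s.
With the tool pointing down it reaches from about 0.4 to 0.875 m from the base axis. Payload 19.3 kg.
Tool frame: the origin (TCP) lies between the finger pads; the fingertips stand bot.tcp_to_tips ahead of it and the grasp point (between the pads) is the TCP (bot.tcp_to_tips is the distance from the TCP to the fingertips, in m); z points along the fingers, y is the line along which they close (so a half turn about z gives the same grasp; the last joint's range is limited). The gripper opens to 85 mm and grips with 20 to 120 N. Pads are 22 mm wide; open, the fingers measure 114 mm over their backs; the gripper's body (76 mm by 85 mm) begins 54 mm behind the grasp point. The pads swing forward as they close: fully open they stand 13 mm farther back than shut.
Start: joints at [1.201, 0.521, -0.036, 1.599, 0.021, 1.021, -0.113], TCP at [0.185, -0.597, 0.25] pointing down, gripper open.
Joint ranges: [-2.91, 2.91], [-0.3, 2.13], [-1.5, 1.42], [0.17, 2.43], [-1.26, 4.41], [0.16, 1.93], [-2.52, 2.52]. Speed limits (rad/s): [1.89, 1.89, 2.39, 2.39, 3.01, 3.01, 3.01].

INTERFACE

Orientations are given as [roll, pitch, yaw] about the fixed x, y, z axes, in that order (R = Rz(yaw) Ry(pitch) Rx(roll)).
In Python, from workcell import telemetry, grab_frame, bot gives the robot as it stands. The module is installed in compiled form; this text tells all that it offers.
- The arm moves only by the shell command python3 -m crank 'ROWS' [FORCE]. ROWS is text: rows parted by semicolons, each of 7 numbers parted by spaces: the finger opening in m, from 0 to 0.0854, then the shift along the tool's x, y, z in m, then the turn, a rotation vector about the tool's x, y, z in degrees. A call has exactly 8 rows; each row shifts and turns the commanded pose from where the row before left it, along the tool's axes as they then stand; what a row does not reach is not made up. A row lasts 1/12 s, in which the tool goes at most 41.7 mm and 7.16 degrees, less where a joint would pass 70% of its speed; a pose out of reach is approached as far as the arm can. A call with a gripper value outside its range is refused whole. The fingers move at their own pace and stop on an object; FORCE is the grip in N (left out, the last holds). Time passes only in rows, so rows that do not move let the fingers close, or fill a call up. It gives the time, the measured TCP pose, the force, the opening and the grip force at its end, in the units of the state.
- telemetry.observe(): the state, without advancing time (a new reading comes with each control period).
- grab_frame(name): name is "scene" or "top" or "wrist"; returns a dict with "pixels" (480x640x3 uint8, red, green, blue), "depth" (480x640 float32, m along the optical axis (not along the pixel's ray), 0 where there is no reading), "vertical_fov" (degrees; the focal length in pixels is half the picture's height over the tangent of half this angle, whatever the lens; pixels are square), "cx", "cy" (the principal point, pixels), "distortion" ([k1, k2, p1, p2, k3] as OpenCV has them; the pictures are not rectified), "R" (3x3) and "t" (3): a world point X has camera coordinates R X + t; the wrist camera has in their place "hand_eye" (4x4, takes a point from camera to tool coordinates, whose origin is the TCP and whose axes are the flange's). Camera axes: x right, y down, z forward; pixel columns grow to the right and rows downward; lengths in m; the calibration is good to about 2 mm. A picture is of the moment at which its call begins: read the wrist's pose just before it.
- bot.job_done(): hands the job in; it is judged then, once.
The state is a dict: "clock": time; "qpos": joint angles; "qd": joint speeds; "joint_efforts": joint torques, N m; "position": TCP position; "tool_rot": TCP orientation; "force": force on the tool from outside, world axes, zero at the start; "moment": the same for the moment, N m; "grip_width": finger opening in m; "finger_force": force on a finger pad.
Only numpy, scipy, OpenCV 4.12 (cv2) and the standard library are available. Lean on these libraries where they do the work, as an engineer would, in place of code of your own. Each camera call takes 0.05 s, during which the arm holds its last target. There are 200 camera calls.

TASK

The heavy die block stands askew on the cutting mat. Without ever lifting or tipping it, push it round with the fingertips, a corner at a time, until one of its long sides is square to the aluminium fence, and only then push it up so that this side lies flat against the fence between the two yellow marks. Do not let it touch the fence while it is still clearly askew, leave everything else on the table where it stands, and finish clear of the block.

Things in the scene. Friction and masses are not known exactly. Their poses are not given: they have to be found in the camera images.
- die: The heavy die block: brown hardwood on a steel base plate, brass flower pattern on top; a plain rectangular block 90 mm along its x, 130 mm along its y, 45 mm tall, about 0.9 kg. Origin at the centre of its underside, z up. The two long (130 mm) sides are alike, at x = +45 and -45 mm; either may end against the fence. It stands loose on the flat mat and slides under a push of some 4 to 15 N.
- fence: Low straight aluminium fence bar, fixed, on the far edge of a thin green cutting mat (flat print, no step). Origin at table level in the middle of its working face; that face is the plane x = 0 of this frame and looks along its -x, where the block stands; y runs along the fence (340 mm long), z up. The bar is 30 mm tall and 22 mm thick, its foot with two black knobs behind it reaches x = +72 mm. Two yellow marks cross the bar with their inner edges at y = +80 and -80 mm.
- cup_a: Bystander, loose: beige coffee cup, open top, 76 mm across the rim, 85 mm tall. Origin at the centre of its underside.
- bobbin: Bystander, loose: empty wooden bobbin standing upright, 48 mm across, 50 mm tall. Origin at the centre of its underside.
- jar: Bystander, loose: lime green jar with a red cap, 60 mm across, 65 mm tall. Origin at the centre of its underside.
- tape: Bystander, loose: pink ring of tape lying flat, 72 mm across, 24 mm tall. Origin at the centre of its underside.
- case: Bystander, loose: dark red spectacle case, 60 x 155 x 36 mm tall. Origin at the centre of its underside.
- glue: Bystander, loose: white glue stick with orange cap standing upright, 31 mm across, 100 mm tall. Origin at the centre of its underside.
Mind the look-alikes: they are no part of the job. There is more than one size of the die; the job needs the middle-sized.

How it is judged:
By the outcome, as a careful person would: the job done as asked, in the order asked, and still so for the second after the job is handed in, with the robot touching nothing.
It also fails if it takes over 72 s, if anything falls off the work surface, if the arm or the gripper's body presses on something with over 40 N, if the wrist force passes 120 N, or if a joint passes its speed limit or range.

## Working session

There is one attempt and no reset: what is moved stays moved. The work goes in short steps, Python scripts to look and compute and a shell command to move; the robot and the scene stay as the last step left them, time stands still between calls to the robot, and variables do not carry over. Pictures are saved under pics/ and viewed, at most 10 in all, crops included, and the job is handed in when it is done.

```bash
mkdir -p pics
cat > h.py <<'E'
import numpy as np,cv2
from workcell import telemetry,grab_frame,bot
def K(f):
    F=240/np.tan(np.radians(f["vertical_fov"])/2); return np.array([[F,0,f["cx"]],[0,F,f["cy"]],[0,0,1]])
def rt(f):
    return np.array(f["R"]),np.array(f["t"])
def plane(f,px,z):
    px=np.array(px,float).reshape(-1,1,2)
    u=cv2.undistortPoints(px,K(f),np.array(f["distortion"],float)).reshape(-1,2)
    R,t=rt(f); c=-R.T@t; d=np.c_[u,np.ones(len(u))]@R
    return c+d*((z-c[2])/d[:,2])[:,None]
def save(f,n): cv2.imwrite("pics/"+n,cv2.cvtColor(f["pixels"],cv2.COLOR_RGB2BGR))
E
python3 - <<'E'
from h import *
np.set_printoptions(precision=4,suppress=True)
print(telemetry.observe(),bot.tcp_to_tips)
for n in("scene","top"):
    f=grab_frame(n);save(f,n+"0.png");R,t=rt(f);print(n,-R.T@t,f["vertical_fov"],f["distortion"])
E
```

```text
{'clock': 0.0, 'qpos': array([ 1.2008,  0.522 , -0.0363,  1.6   ,  0.0212,  1.0211, -0.1128]), 'qd': array([ 0.0005, -0.0004,  0.0011, -0.002 ,  0.0003, -0.0014, -0.0007]), 'joint_efforts': array([ -0.0005, -92.7131,   1.9795, -36.9931,   0.0176,   0.0083,
        -0.    ]), 'position': array([ 0.1845, -0.5968,  0.2497]), 'tool_rot': array([-3.1405,  0.0001,  0.2998]), 'force': array([ 0.3691, -0.302 ,  0.4327]), 'moment': array([ 0.0393, -0.0409, -0.0308]), 'finger_force': 0.0, 'grip_width': 0.08544505534613794} 0.019
scene [ 0.9973 -0.3773  0.9354] 47.89449955248995 [-0.1351  0.      0.      0.      0.    ]
top [0.293  0.0215 1.1188] 48.75471671918255 [-0.0205  0.      0.      0.      0.    ]
```

View pics/top0.png

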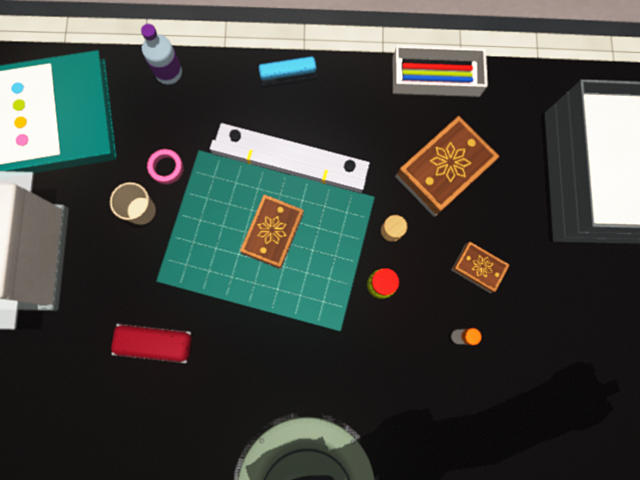

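View pics/scene0.png

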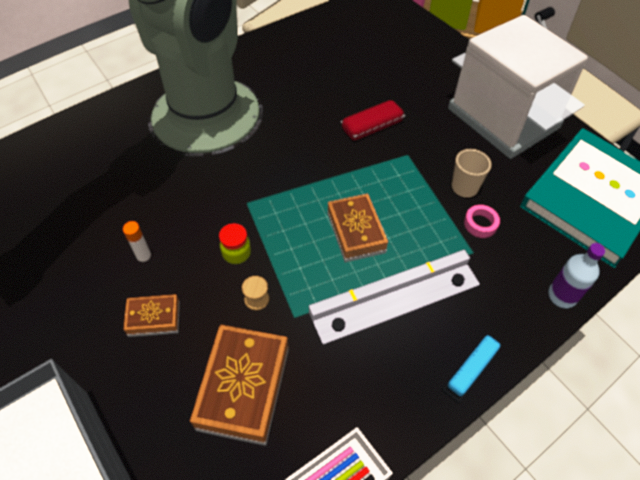

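The top view has three die look-alikes: on the mat (271,231), large (448,165) and small (481,267). In the scene view they are at (357,226), (240,383) and (151,313). I choose the one on the mat, as the middle size, and check it by measuring and in a crop.

```bash
cat >> h.py <<'E'
def rects(f,z=0.045):
    hsv=cv2.cvtColor(f["pixels"],cv2.COLOR_RGB2HSV)
    m=cv2.inRange(hsv,(3,90,60),(25,255,255))
    m=cv2.morphologyEx(m,cv2.MORPH_CLOSE,np.ones((5,5)))
    out=[]
    for c in cv2.findContours(m,cv2.RETR_EXTERNAL,cv2.CHAIN_APPROX_NONE)[0]:
        if cv2.contourArea(c)<700: continue
        w=plane(f,c,z)[:,:2]
        (cx,cy),(a,b),_=r=cv2.minAreaRect((w*1000).astype(np.float32))
        p=cv2.boxPoints(r); e=[p[1]-p[0],p[2]-p[1]]; l=max(e,key=np.linalg.norm)
        out.append((cx,cy,min(a,b),max(a,b),np.degrees(np.arctan2(l[1],l[0]))%180,c.reshape(-1,2).mean(0)))
    return out
def fence(f):
    hsv=cv2.cvtColor(f["pixels"],cv2.COLOR_RGB2HSV)
    return cv2.inRange(hsv,(22,100,120),(34,255,255)),cv2.inRange(hsv,(0,0,150),(179,60,255))
E
python3 - <<'E'
from h import *
np.set_printoptions(precision=1,suppress=True)
f=grab_frame("top")
for r in rects(f): print(np.array(r[:5]),r[5])
y,w=fence(f)
for c in cv2.findContours(y,cv2.RETR_EXTERNAL,cv2.CHAIN_APPROX_NONE)[0]:
    if cv2.contourArea(c)>5: 
        p=c.reshape(-1,2);print("yel",p.mean(0),plane(f,[p.mean(0)],.03)[0]*1000,(plane(f,c,.03)*1000)[:,:2].tolist() if len(p)<40 and 200<p[0,0]<380 and 120<p[0,1]<200 else'')
im=f["pixels"][100:300,150:400]
cv2.imwrite("pics/crop1.png",cv2.cvtColor(cv2.resize(im,(750,600),interpolation=cv2.INTER_CUBIC),cv2.COLOR_RGB2BGR))
# other objects heights via depth
d=f["depth"]
for n,u,v in [("cup",131,203),("bob",395,228),("jar",383,282),("die",271,231),("fence",290,160),("mat",200,200)]: print(n,d[v,u])
E
```

```text
[ 442.3 -354.7   72.5  100.4   60.3] [481.  266.6]
[508.   79.9  91.4 131.4 159.5] [271.6 230.8]
[ 662.9 -291.3  128.2  195.3  133.3] [447.5 164.4]
yel [382.  295.5] [ 379.9 -150.6   30. ] 
yel [324.4 176. ] [632.7 -28.1  30. ] [[646.0733246525429, -29.242202780988848], [643.7782740545094, -27.127465034227697], [641.5452293039422, -27.159216233330586], [639.3138254655444, -27.190946712517263], [637.0840597461678, -27.222656508353868], [634.796462053303, -25.112003313956343], [632.5701361759579, -25.144444011054407], [630.3454398289152, -25.176863255773394], [628.0634464560413, -23.069523258678494], [625.842171730499, -23.10266903506938], [623.6225180013329, -23.13579259771444], [621.4628944317251, -25.306326462193194], [619.1880625280836, -23.2019732365995], [619.2463043014101, -25.33863900788814], [619.3045729780766, -27.47559463944756], [621.5213336157441, -27.444049002360178], [623.7397102317392, -27.41248297195773], [626.0185145285095, -29.520446976686657], [628.2403029489254, -29.489609783911128], [630.4637158511393, -29.458752965532593], [632.7481096486894, -31.57003190669515],
[... 1003 characters left out ...]
98438894], [663.8901758006865, 134.02783879877455], [666.1309755972514, 134.11829351737944], [668.3734358763678, 134.2088362805146], [670.6775766268844, 132.16213525864714], [672.923515368552, 132.25207883183194], [675.1711233356692, 132.34210998577586], [677.48090300745, 130.2923461851771], [679.7320079781226, 130.38177440401145], [681.984790973701, 130.47128973442685], [684.3002411187928, 128.4184490019952], [686.4954025462953, 130.65058228992876], [686.4343017507782, 132.79358438824656]]
yel [ 19.8 121.6] [737.4 629.9  30. ] 
yel [ 18.5 104.6] [776.4 637.6  30. ] 
yel [436.5  72.3] [ 882.2 -276.7   30. ] 
cup 1.1349427
bob 1.0989046
jar 1.0573395
die 1.0983754
fence 1.138363
mat 1.1443924
```

View pics/crop1.png

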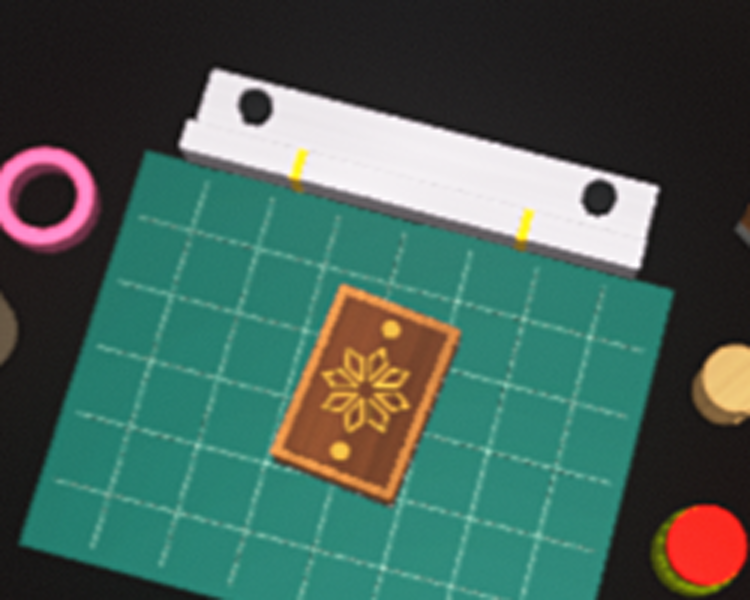

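The crop shows the middle die (91 x 131 mm measured) on the mat at (271,231) in the full picture. Its long side is nearly perpendicular to the fence, and the yellow marks are at (249,156) and (324,176). Next I refine the fence pose and build a die finder in the fence frame from the depth image.

```bash
cat >> h.py <<'E'
def cloud(f):
    d=f["depth"]; v,u=np.indices(d.shape)
    p=cv2.undistortPoints(np.c_[u.ravel(),v.ravel()].astype(float).reshape(-1,1,2),K(f),np.array(f["distortion"],float)).reshape(-1,2)
    R,t=rt(f); X=(np.c_[p,np.ones(len(p))]*d.ravel()[:,None]-t)@R
    X[d.ravel()==0]=9
    return X.reshape(480,640,3)
FO=np.array([.6447,.0557]); FA=np.radians(-13.7)
try: from fenceval import FO,FA
except ImportError: pass
def toF(w): 
    c,s=np.cos(FA),np.sin(FA); return (np.asarray(w)[...,:2]-FO)@np.array([[c,-s],[s,c]])
def die(names=("scene","top"),show=True):
    for n in names:
        f=grab_frame(n); X=cloud(f); hsv=cv2.cvtColor(f["pixels"],cv2.COLOR_RGB2HSV)
        F=toF(X)
        m=cv2.inRange(hsv,(3,90,60),(25,255,255))>0
        m&=(abs(X[...,2]-.045)<.007)&(abs(F[...,0]+.13)<.16)&(abs(F[...,1])<.16)
        m=cv2.morphologyEx(m.astype(np.uint8),cv2.MORPH_OPEN,np.ones((3,3)))
        cs=cv2.findContours(m,cv2.RETR_EXTERNAL,cv2.CHAIN_APPROX_NONE)[0]
        if not cs: print(n,"none");continue
        c=np.concatenate([k for k in cs if len(k)>20])
        q=toF(plane(f,c,.045))*1000
        r=cv2.minAreaRect(q.astype(np.float32)); p=cv2.boxPoints(r)
        l=max([p[1]-p[0],p[2]-p[1]],key=np.linalg.norm)
        a=np.degrees(np.arctan2(l[1],l[0])); a=(a-20)%180-160
        print(n,"c u,v %.1f %.1f size %.0f %.0f long axis %.1f n %d"%(*r[0],min(r[1]),max(r[1]),a,m.sum()))
        print("  corners",np.round(p).tolist())
def tool():
    s=telemetry.observe(); q=toF(s["position"])*1000
    print("t %.2f tool u,v %.1f %.1f z %.1f yaw-fence %.2f rp %s F %s w %.3f"%(s["clock"],*q,s["position"][2]*1000,np.degrees(s["tool_rot"][2]-FA),np.round(s["tool_rot"][:2],3),np.round(s["force"],1),s["grip_width"]))
E
python3 - <<'E'
from h import *
np.set_printoptions(precision=4,suppress=True)
for n in("top","scene"):
    f=grab_frame(n);X=cloud(f);hsv=cv2.cvtColor(f["pixels"],cv2.COLOR_RGB2HSV);F=toF(X)
    top=(abs(X[...,2]-.03)<.006)&(hsv[...,1]<70)&(hsv[...,2]>90)&(abs(F[...,1])<.2)&(abs(F[...,0])<.05)
    q=toF(plane(f,np.argwhere(top)[:,::-1],.03))
    # front edge: min u per v-bin
    b=np.arange(-.16,.161,.01); e=[(x,q[abs(q[:,1]-x)<.004,0].min()) for x in b if (abs(q[:,1]-x)<.004).sum()>3]
    e=np.array(e); k=np.polyfit(e[:,0],e[:,1],1); print(n,"front edge u=%.4f slope deg %.2f"%(k[1],np.degrees(np.arctan(k[0]))),"v ends",q[:,1].min(),q[:,1].max(),np.std(e[:,1]-np.polyval(k,e[:,0])))
    y=fence(f)[0]>0
    y&=(abs(F[...,0])<.05)&(abs(F[...,1])<.15)&(abs(X[...,2]-.03)<.006)
    qy=toF(plane(f,np.argwhere(y)[:,::-1],.03)); 
    for s in(1,-1): z=qy[qy[:,1]*s>0]; print("  mark",z.mean(0),z.min(0),z.max(0))
die();tool()
E
```

```text
top front edge u=0.0001 slope deg 0.23 v ends -0.1695895499014253 0.1699374509833814 0.0005911526422102267
  mark [0.0116 0.0838] [-0.0005  0.08  ] [0.0229 0.0881]
  mark [ 0.011  -0.0841] [-0.0007 -0.0876] [ 0.0226 -0.0805]
scene front edge u=0.0035 slope deg 0.22 v ends -0.1686094342115547 0.17282661975168073 0.0011332397772045514
  mark [0.0138 0.0866] [0.0025 0.0829] [0.0255 0.0905]
  mark [ 0.0132 -0.0816] [ 0.0018 -0.0854] [ 0.0251 -0.0774]
scene c u,v -129.9 -7.8 size 90 132 long axis -7.3 n 2187
  corners [[-201.0, -44.0], [-70.0, -61.0], [-59.0, 28.0], [-189.0, 45.0]]
top c u,v -137.8 -8.0 size 89 130 long axis -6.8 n 2619
  corners [[-208.0, -45.0], [-79.0, -60.0], [-68.0, 29.0], [-197.0, 44.0]]
t 0.35 tool u,v -292.5 -743.2 z 250.2 yaw-fence 30.88 rp [-3.141  0.   ] F [ 1.1 -0.5  0.2] w 0.085
```

```bash
echo 'import numpy as np
FO=np.array([.6447,.0557]); FA=np.radians(-13.93)' > fenceval.py
python3 -m crank '0 0 0 0 0 0 6.2; 0 0 0 0 0 0 6.2; 0 0 0 0 0 0 6.2; 0 0 0 0 0 0 6.2; 0 0 0 0 0 0 6.3; 0 10 -30 0 0 0 0; 0 12 -36 0 0 0 0; 0 12 -36 0 0 0 0' 60
python3 -c "from h import *;tool()"
```

```text
clock: 1.02
position: [0.2518, -0.4901, 0.25]
tool_rot: [-3.141, 0.0, -0.244]
force: [0.9, -0.2, -0.1]
grip_width: -0.0
finger_force: 0.0
t 1.02 tool u,v -250.0 -624.4 z 250.0 yaw-fence -0.06 rp [-3.141  0.   ] F [ 0.9 -0.2 -0.1] w -0.000
```

```bash
for i in 1 ; do python3 -m crank '0 7.6e-3 -28.8e-3 0 0 0 0; 0 0 0 0 0 0 0; 0 0 0 0 0 0 0; 0 0 0 0 0 0 0; 0 0 0 0 0 0 0; 0 0 0 0 0 0 0; 0 0 0 0 0 0 0; 0 0 0 0 0 0 0'; done
python3 -c "from h import *;tool()"
```

```text
clock: 1.68
position: [0.2653, -0.4658, 0.2502]
tool_rot: [-3.142, 0.0, -0.244]
force: [-0.3, -0.4, -0.7]
grip_width: 0.0001
finger_force: 0.0
t 1.68 tool u,v -242.7 -597.5 z 250.2 yaw-fence -0.05 rp [-3.142  0.   ] F [-0.3 -0.4 -0.7] w 0.000
```

(My first call had millimetres, which the limit clipped. All moves from here are in metres.)

```bash
python3 -m crank '0 .0073 -.0277 0 0 0 0; 0 .0073 -.0277 0 0 0 0; 0 .0073 -.0277 0 0 0 0; 0 .0073 -.0277 0 0 0 0; 0 .0073 -.0277 0 0 0 0; 0 .0073 -.0277 0 0 0 0; 0 .0073 -.0277 0 0 0 0; 0 .0073 -.0277 0 0 0 0' >/dev/null
python3 -m crank '0 .0073 -.0277 0 0 0 0; 0 .0073 -.0277 0 0 0 0; 0 .0073 -.0277 0 0 0 0; 0 .0073 -.0277 0 0 0 0; 0 .0073 -.0277 0 0 0 0; 0 .0073 -.0277 0 0 0 0; 0 .0073 -.0277 0 0 0 0; 0 .0073 -.0277 0 0 0 0' >/dev/null
python3 -m crank '0 .0073 -.0277 0 0 0 0; 0 .0073 -.0277 0 0 0 0; 0 .0073 -.0277 0 0 0 0; 0 .0073 -.0277 0 0 0 0; 0 .0073 -.0277 0 0 0 0; 0 .0073 -.0277 0 0 0 0; 0 .0073 -.0277 0 0 0 0; 0 .0073 -.0277 0 0 0 0'
python3 -c "from h import *;tool();die()"
```

```text
clock: 3.68
position: [0.5965, 0.1387, 0.2502]
tool_rot: [3.141, 0.0, -0.244]
force: [-0.9, -0.9, 0.1]
grip_width: -0.0001
finger_force: 0.0
t 3.68 tool u,v -66.8 69.0 z 250.2 yaw-fence -0.02 rp [3.141 0.   ] F [-0.9 -0.9  0.1] w -0.000
scene c u,v -130.2 -8.5 size 90 131 long axis -6.5 n 2002
  corners [[-201.0, -46.0], [-70.0, -61.0], [-60.0, 29.0], [-190.0, 44.0]]
top none
```

```bash
python3 -m crank '0 0 0 .03 0 0 0; 0 0 0 .03 0 0 0; 0 0 0 .03 0 0 0; 0 0 0 .03 0 0 0; 0 0 0 .03 0 0 0; 0 0 0 .03 0 0 0; 0 0 0 .025 0 0 0; 0 0 0 .012 0 0 0' >/dev/null
python3 -c "from h import *;tool()"
python3 -m crank '0 0 .009 0 0 0 0; 0 0 .009 0 0 0 0; 0 0 .007 0 0 0 0; 0 0 .007 0 0 0 0; 0 0 .007 0 0 0 0; 0 0 .007 0 0 0 0; 0 0 .007 0 0 0 0; 0 0 .007 0 0 0 0'
python3 -c "from h import *;tool();die()"
```

```text
t 4.45 tool u,v -68.3 66.5 z 30.2 yaw-fence -0.02 rp [3.14e+00 3.00e-03] F [ 0.2  0.6 -0.6] w 0.000
clock: 5.12
position: [0.5826, 0.0795, 0.0347]
tool_rot: [-3.139, -0.003, -0.243]
force: [4.3, 5.0, 5.4]
grip_width: -0.0001
finger_force: 3.3
t 5.12 tool u,v -66.0 8.2 z 34.7 yaw-fence 0.01 rp [-3.139e+00 -3.000e-03] F [4.3 5.  5.4] w -0.000
scene c u,v -141.6 -31.5 size 73 131 long axis -25.2 n 1208
  corners [[-216.0, -36.0], [-98.0, -92.0], [-67.0, -26.0], [-185.0, 29.0]]
top none
```

```bash
python3 -m crank '0 0 .006 0 0 0 0; 0 0 .006 0 0 0 0; 0 0 .006 0 0 0 0; 0 0 .006 0 0 0 0; 0 0 .006 0 0 0 0; 0 0 .006 0 0 0 0; 0 0 0 0 0 0 0; 0 0 0 0 0 0 0'
python3 - <<'E'
from h import *
tool();die();f=grab_frame("scene");save(f,"s1.png")
E
```

```text
clock: 5.88
position: [0.5723, 0.0438, 0.0331]
tool_rot: [3.141, 0.001, -0.244]
force: [-1.1, 0.3, -0.3]
grip_width: -0.0001
finger_force: 0.0
t 5.88 tool u,v -67.4 -29.0 z 33.1 yaw-fence -0.04 rp [3.141e+00 1.000e-03] F [-1.1  0.3 -0.3] w -0.000
scene c u,v -155.0 -49.8 size 52 131 long axis -46.2 n 590
  corners [[-219.0, -20.0], [-128.0, -115.0], [-91.0, -79.0], [-182.0, 15.0]]
top none
```

View pics/s1.png

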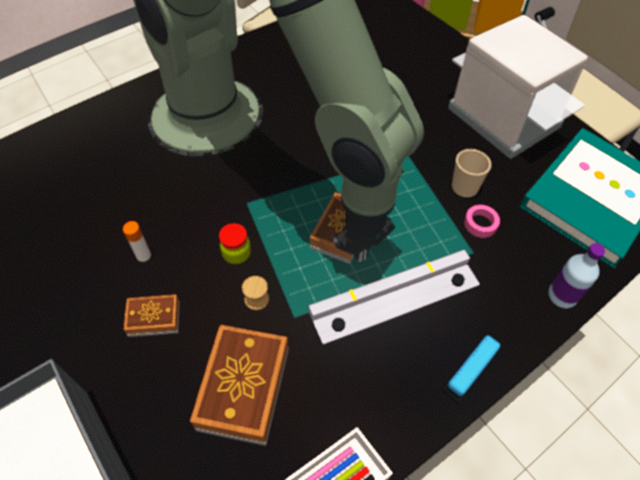

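The scene view shows the die at (350,230), turned to about -46° in the fence frame, with the gripper at its fence-side corner. Next I go over it to the near-left corner.

```bash
python3 -m crank '0 .005 -.006 0 0 0 0; 0 0 0 -.028 0 0 0; 0 0 0 -.028 0 0 0; 0 -.0336 .0066 0 0 0 0; 0 -.0336 .0066 0 0 0 0; 0 -.0336 .0066 0 0 0 0; 0 -.0336 .0066 0 0 0 0; 0 -.0336 .0066 0 0 0 0'
python3 - <<'E'
from h import *
tool();die()
E
```

```text
clock: 6.7
position: [0.4069, 0.0579, 0.0895]
tool_rot: [-3.141, -0.0, -0.243]
force: [0.4, 0.8, -0.3]
grip_width: -0.0002
finger_force: 0.0
t 6.70 tool u,v -231.4 -55.1 z 89.5 yaw-fence 0.02 rp [-3.141 -0.   ] F [ 0.4  0.8 -0.3] w -0.000
scene c u,v -141.6 -36.4 size 90 132 long axis -46.4 n 2073
  corners [[-219.0, -20.0], [-129.0, -115.0], [-64.0, -53.0], [-155.0, 42.0]]
top c u,v -82.5 -57.0 size 9 21 long axis -120.5 n 39
  corners [[-92.0, -64.0], [-84.0, -68.0], [-73.0, -50.0], [-81.0, -46.0]]
```

```bash
python3 -m crank '0 0 0 .02 0 0 0; 0 0 0 .02 0 0 0; 0 0 0 .017 0 0 0; 0 .004 -.008 0 0 0 0; 0 .004 -.007 0 0 0 0; 0 .004 -.007 0 0 0 0; 0 .004 -.007 0 0 0 0; 0 .004 -.007 0 0 0 0' >/dev/null
python3 -c "from h import *;tool();die(['scene'])"
python3 -m crank '0 .005 -.006 0 0 0 0; 0 .005 -.006 0 0 0 0; 0 .005 -.006 0 0 0 0; 0 .005 -.006 0 0 0 0; 0 0 0 0 0 0 0; 0 0 0 0 0 0 0; 0 0 0 0 0 0 0; 0 0 0 0 0 0 0'
python3 -c "from h import *;tool();die(['scene'])"
```

```text
t 7.47 tool u,v -209.4 -18.1 z 33.1 yaw-fence 0.01 rp [-3.141e+00 -1.000e-03] F [-1.8 -1.  -1.6] w 0.001
scene c u,v -132.7 -28.7 size 91 131 long axis -59.7 n 1996
  corners [[-205.0, 5.0], [-139.0, -108.0], [-60.0, -62.0], [-126.0, 51.0]]
clock: 8.18
position: [0.4612, 0.1059, 0.0325]
tool_rot: [-3.141, -0.0, -0.243]
force: [-0.4, -0.2, -0.6]
grip_width: 0.0003
finger_force: 0.0
t 8.18 tool u,v -190.1 4.6 z 32.5 yaw-fence -0.01 rp [-3.141 -0.   ] F [-0.4 -0.2 -0.6] w 0.000
scene c u,v -119.5 -22.4 size 91 131 long axis -76.5 n 1994
  corners [[-179.0, 31.0], [-148.0, -97.0], [-60.0, -75.0], [-91.0, 52.0]]
```

```bash
python3 -m crank '0 -.008 0 0 0 0 0; 0 0 0 -.028 0 0 0; 0 0 0 -.028 0 0 0; 0 .0126 .0266 0 0 0 0; 0 .0126 .0266 0 0 0 0; 0 .0126 .0266 0 0 0 0; 0 .0126 .0266 0 0 0 0; 0 .0126 .0266 0 0 0 0' >/dev/null
python3 -c "from h import *;tool();die(['scene','top'])"
```

```text
t 8.90 tool u,v -135.4 -129.4 z 88.3 yaw-fence 0.02 rp [-3.142  0.   ] F [ 1.6 -0.7  0.5] w -0.000
scene c u,v -119.7 -22.3 size 91 130 long axis -76.3 n 2045
  corners [[-179.0, 30.0], [-148.0, -96.0], [-60.0, -75.0], [-91.0, 52.0]]
top c u,v -126.6 -22.5 size 89 129 long axis -76.3 n 2298
  corners [[-185.0, 29.0], [-155.0, -96.0], [-68.0, -74.0], [-98.0, 51.0]]
```

```bash
python3 -m crank '0 0 0 .02 0 0 0; 0 0 0 .02 0 0 0; 0 0 0 .015 0 0 0; 0 0 -.007 0 0 0 0; 0 0 -.007 0 0 0 0; 0 0 -.006 0 0 0 0; 0 0 -.006 0 0 0 0; 0 0 -.006 0 0 0 0' >/dev/null
python3 -c "from h import *;tool();die(['scene','top'])"
```

```text
t 9.67 tool u,v -135.2 -95.7 z 34.1 yaw-fence 0.01 rp [ 3.141 -0.   ] F [-2.8 -6.3  1.9] w 0.000
scene c u,v -117.6 -13.9 size 91 131 long axis -77.8 n 1889
  corners [[-176.0, 41.0], [-148.0, -88.0], [-59.0, -68.0], [-87.0, 60.0]]
top c u,v -135.6 37.2 size 27 88 long axis 12.0 n 451
  corners [[-181.0, 41.0], [-176.0, 15.0], [-90.0, 33.0], [-95.0, 59.0]]
```

```bash
python3 -m crank '0 0 -.005 0 0 0 0; 0 0 -.005 0 0 0 0; 0 0 -.003 0 0 0 0; 0 0 0 0 0 0 0; 0 0 .01 0 0 0 0; 0 0 0 -.035 0 0 0; 0 0 0 -.035 0 0 0; 0 0 0 -.035 0 0 0' >/dev/null
python3 -c "from h import *;tool();die(['scene','top'])"
```

```text
t 10.43 tool u,v -135.6 -93.9 z 139.6 yaw-fence -0.02 rp [3.141e+00 1.000e-03] F [0.6 0.  0.7] w 0.000
scene c u,v -115.5 -2.1 size 91 131 long axis -80.1 n 2014
  corners [[-171.0, 54.0], [-149.0, -74.0], [-60.0, -59.0], [-82.0, 70.0]]
top c u,v -124.4 5.4 size 90 113 long axis -79.8 n 1725
  corners [[-179.0, 53.0], [-159.0, -58.0], [-70.0, -42.0], [-90.0, 69.0]]
```

```bash
python3 -m crank '.085 -.0166 -.023 0 0 0 0; .085 -.0166 -.023 0 0 0 0; .085 -.0166 -.023 0 0 0 0; .085 -.0166 -.023 0 0 0 0; .085 0 0 0 0 0 0; .085 0 0 .025 0 0 0; .085 0 0 .025 0 0 0; .085 0 0 .025 0 0 0' >/dev/null
python3 -m crank '.085 0 0 .024 0 0 0; .085 0 0 .017 0 0 0; .085 0 0 0 0 0 0; .085 0 0 0 0 0 0; .085 .005 0 0 0 0 0; .085 .005 0 0 0 0 0; .085 .004 0 0 0 0 0; .085 .004 0 0 0 0 0' >/dev/null
python3 -c "from h import *;tool();die(['scene','top'])"
```

```text
t 11.87 tool u,v -182.9 -1.0 z 23.1 yaw-fence 0.00 rp [-3.141e+00 -1.000e-03] F [-6.1  3.4  4.4] w 0.085
scene c u,v -114.3 -2.2 size 92 130 long axis -80.9 n 2049
  corners [[-170.0, 55.0], [-150.0, -74.0], [-58.0, -59.0], [-79.0, 69.0]]
top none
```

Contact made; continue slowly until both fingers bear.

```bash
python3 -m crank '.085 .003 0 0 0 0 0; .085 .003 0 0 0 0 0; .085 .003 0 0 0 0 0; .085 .003 0 0 0 0 0; .085 .003 0 0 0 0 0; .085 .003 0 0 0 0 0; .085 .003 0 0 0 0 0; .085 .003 0 0 0 0 0' >/dev/null
python3 -c "from h import *;tool();die(['scene'])"
```

```text
t 12.63 tool u,v -160.1 -0.8 z 22.4 yaw-fence 0.07 rp [-3.141e+00  1.000e-03] F [-7.2  3.4  4.1] w 0.085
scene c u,v -100.0 -8.9 size 92 131 long axis -88.9 n 2042
  corners [[-147.0, 55.0], [-145.0, -75.0], [-53.0, -73.0], [-55.0, 57.0]]
```

```bash
python3 -m crank '.085 .003 0 0 0 0 0; .085 .003 0 0 0 0 0; .085 .002 0 0 0 0 0; .085 0 0 0 0 0 0; .085 -.015 0 0 0 0 0; .085 0 0 -.035 0 0 0; .085 0 0 -.035 0 0 0; .085 0 0 -.035 0 0 0' >/dev/null
python3 -c "from h import *;tool();die(['scene'])"
python3 -m crank '0 .01 .019 0 0 0 0; 0 .01 .019 0 0 0 0; 0 .01 .019 0 0 0 0; 0 .01 .019 0 0 0 0; 0 .01 .019 0 0 0 0; 0 .01 .019 0 0 0 0; 0 0 0 0 0 0 0; 0 0 0 0 0 0 0' >/dev/null
python3 -c "from h import *;tool();die(['scene','top'])"
```

```text
t 13.35 tool u,v -167.0 -1.4 z 128.5 yaw-fence 0.02 rp [3.141e+00 1.000e-03] F [ 0.4 -0.2  0.9] w 0.085
scene c u,v -91.7 -9.4 size 91 130 long axis -90.1 n 2189
  corners [[-137.0, -74.0], [-46.0, -74.0], [-46.0, 55.0], [-137.0, 56.0]]
t 14.07 tool u,v -106.1 -116.4 z 127.3 yaw-fence -0.14 rp [ 3.141 -0.   ] F [-0.4 -0.9 -0.4] w -0.000
scene c u,v -91.5 -9.9 size 91 130 long axis -90.0 n 2140
  corners [[-137.0, 55.0], [-137.0, -75.0], [-46.0, -75.0], [-46.0, 55.0]]
top c u,v -99.0 -9.9 size 90 129 long axis -90.1 n 2246
  corners [[-144.0, -74.0], [-54.0, -75.0], [-54.0, 54.0], [-144.0, 55.0]]
```

```bash
python3 -m crank '0 .008 0 .014 0 0 0; 0 0 0 .02 0 0 0; 0 0 0 .02 0 0 0; 0 0 0 .02 0 0 0; 0 0 0 .02 0 0 0; 0 0 -.006 0 0 0 0; 0 0 -.006 0 0 0 0; 0 0 -.006 0 0 0 0' >/dev/null
python3 -c "from h import *;tool()"
python3 -m crank '0 0 -.004 0 0 0 0; 0 0 -.004 0 0 0 0; 0 0 -.003 0 0 0 0; 0 0 -.003 0 0 0 0; 0 0 -.003 0 0 0 0; 0 0 0 0 0 0 0; 0 0 0 0 0 0 0; 0 0 0 0 0 0 0' >/dev/null
python3 -c "from h import *;tool();die(['scene'])"
```

```text
t 14.83 tool u,v -98.4 -95.7 z 34.3 yaw-fence 0.06 rp [-3.141e+00 -1.000e-03] F [0.7 0.1 0.5] w 0.000
t 15.50 tool u,v -98.2 -81.0 z 33.9 yaw-fence -0.06 rp [ 3.141e+00 -1.000e-03] F [-0.7 -5.3  4.2] w 0.000
scene c u,v -91.6 -4.4 size 91 130 long axis -90.5 n 1828
  corners [[-138.0, -69.0], [-47.0, -70.0], [-45.0, 60.0], [-137.0, 61.0]]
```

```bash
python3 -m crank '0 0 -.003 0 0 0 0; 0 0 -.002 0 0 0 0; 0 0 0 0 0 0 0; 0 0 0 0 0 0 0; 0 0 .015 0 0 0 0; 0 0 0 -.035 0 0 0; 0 0 0 -.035 0 0 0; 0 0 0 -.025 0 0 0' >/dev/null
python3 -m crank '.085 -.016 -.0155 0 0 0 0; .085 -.016 -.0155 0 0 0 0; .085 -.016 -.0155 0 0 0 0; .085 -.016 -.0155 0 0 0 0; .085 -.015 -.0155 0 0 0 0; .085 0 -.0145 0 0 0 0; .085 0 0 0 0 0 0; .085 0 0 0 0 0 0' >/dev/null
python3 -c "from h import *;tool();die(['scene','top'])"
```

```text
t 16.88 tool u,v -177.6 2.4 z 128.7 yaw-fence 0.08 rp [-3.141e+00 -1.000e-03] F [-0.6 -0.2  0.5] w 0.085
scene c u,v -91.6 0.8 size 91 130 long axis -90.5 n 2270
  corners [[-138.0, -64.0], [-47.0, -64.0], [-45.0, 65.0], [-137.0, 66.0]]
top c u,v -63.9 -51.7 size 19 25 long axis -89.1 n 79
  corners [[-73.0, -39.0], [-73.0, -64.0], [-54.0, -64.0], [-55.0, -39.0]]
```

```bash
python3 -m crank '.085 0 0 .025 0 0 0; .085 0 0 .025 0 0 0; .085 0 0 .025 0 0 0; .085 0 0 .02 0 0 0; .085 0 0 .012 0 0 0; .085 .005 0 0 0 0 0; .085 .005 0 0 0 0 0; .085 .005 0 0 0 0 0' >/dev/null
python3 -m crank '.085 .005 0 0 0 0 0; .085 .004 0 0 0 0 0; .085 .004 0 0 0 0 0; .085 .004 0 0 0 0 0; .085 .004 0 0 0 0 0; .085 .004 0 0 0 0 0; .085 .004 0 0 0 0 0; .085 .004 0 0 0 0 0' >/dev/null
python3 -c "from h import *;tool();die(['scene'])"
```

```text
t 18.32 tool u,v -130.4 1.7 z 21.7 yaw-fence 0.03 rp [3.141e+00 2.000e-03] F [-10.1   2.2   7.7] w 0.085
scene c u,v -71.1 0.5 size 93 130 long axis -89.6 n 2168
  corners [[-118.0, 65.0], [-117.0, -65.0], [-24.0, -64.0], [-25.0, 66.0]]
```

```bash
python3 -m crank '.085 .003 0 0 0 0 0; .085 .003 0 0 0 0 0; .085 .003 0 0 0 0 0; .085 .003 0 0 0 0 0; .085 .003 0 0 0 0 0; .085 .003 0 0 0 0 0; .085 .003 0 0 0 0 0; .085 .003 0 0 0 0 0' >/dev/null
python3 -c "from h import *;tool();die(['scene'])"
python3 -m crank '.085 .001 0 0 0 0 0; .085 .001 0 0 0 0 0; .085 .001 0 0 0 0 0; .085 .001 0 0 0 0 0; .085 0 0 0 0 0 0; .085 0 0 0 0 0 0; .085 0 0 0 0 0 0; .085 0 0 0 0 0 0' >/dev/null
python3 -c "from h import *;tool();die(['scene'])"
```

```text
t 19.03 tool u,v -106.3 1.7 z 21.6 yaw-fence 0.02 rp [3.141e+00 2.000e-03] F [-9.9  2.3  5.5] w 0.085
scene c u,v -47.7 0.7 size 91 131 long axis -89.6 n 2220
  corners [[-94.0, 66.0], [-93.0, -65.0], [-2.0, -65.0], [-3.0, 67.0]]
t 19.75 tool u,v -102.2 1.7 z 21.6 yaw-fence 0.02 rp [3.141e+00 1.000e-03] F [-6.4  0.8  4.4] w 0.085
scene c u,v -43.2 1.1 size 90 131 long axis -90.1 n 2272
  corners [[-88.0, -64.0], [2.0, -64.0], [2.0, 66.0], [-88.0, 67.0]]
```

```bash
python3 -m crank '.085 .001 0 0 0 0 0; .085 0.001 0 0 0 0 0; .085 0 0 0 0 0 0; .085 0 0 0 0 0 0; .085 0 0 0 0 0 0; .085 0 0 0 0 0 0; .085 0 0 0 0 0 0; .085 0 0 0 0 0 0' >/dev/null
python3 -c "from h import *;tool()"
python3 -m crank '.085 .001 0 0 0 0 0; .085 0.001 0 0 0 0 0; .085 0 0 0 0 0 0; .085 0 0 0 0 0 0; .085 0 0 0 0 0 0; .085 0 0 0 0 0 0; .085 0 0 0 0 0 0; .085 0 0 0 0 0 0' >/dev/null
python3 -c "from h import *;tool();die(['scene'])"
```

```text
t 20.47 tool u,v -100.2 1.7 z 21.6 yaw-fence 0.02 rp [3.141e+00 1.000e-03] F [-6.   1.4  3. ] w 0.085
t 21.13 tool u,v -98.2 1.7 z 21.6 yaw-fence 0.02 rp [3.141e+00 1.000e-03] F [-5.5  2.   3.7] w 0.085
scene c u,v -39.6 0.8 size 91 131 long axis -89.7 n 2275
  corners [[-85.0, 66.0], [-85.0, -65.0], [6.0, -64.0], [6.0, 67.0]]
```

```bash
python3 -m crank '.085 .001 0 0 0 0 0; .085 0 0 0 0 0 0; .085 0 0 0 0 0 0; .085 0 0 0 0 0 0; .085 0 0 0 0 0 0; .085 0 0 0 0 0 0; .085 0 0 0 0 0 0; .085 0 0 0 0 0 0' >/dev/null
python3 -c "from h import *;tool()"
python3 -m crank '.085 .001 0 0 0 0 0; .085 0 0 0 0 0 0; .085 0 0 0 0 0 0; .085 0 0 0 0 0 0; .085 0 0 0 0 0 0; .085 0 0 0 0 0 0; .085 0 0 0 0 0 0; .085 0 0 0 0 0 0' >/dev/null
python3 -c "from h import *;tool();die(['scene'])"
```

```text
t 21.85 tool u,v -97.5 1.7 z 21.6 yaw-fence 0.02 rp [3.141e+00 2.000e-03] F [-8.4  1.4  5.9] w 0.085
t 22.52 tool u,v -97.5 1.7 z 21.5 yaw-fence 0.03 rp [3.141e+00 3.000e-03] F [-14.3   2.9   9.9] w 0.085
scene c u,v -37.9 0.9 size 90 131 long axis -89.9 n 2283
  corners [[-83.0, 66.0], [-83.0, -65.0], [7.0, -64.0], [7.0, 66.0]]
```

Force rises and the tool has stalled, so the block is on the fence. One more millimetre to seat it, then back off and check.

```bash
python3 -m crank '.085 .001 0 0 0 0 0; .085 0 0 0 0 0 0; .085 0 0 0 0 0 0; .085 0 0 0 0 0 0; .085 0 0 0 0 0 0; .085 -.003 0 0 0 0 0; .085 -.01 0 0 0 0 0; .085 -.02 0 0 0 0 0' >/dev/null
python3 -m crank '.085 -.03 0 0 0 0 0; .085 0 0 -.035 0 0 0; .085 0 0 -.035 0 0 0; .085 0 0 -.035 0 0 0; .085 0 .04 -.035 0 0 0; .085 0 .04 0 0 0 0; .085 0 .04 0 0 0 0; .085 0 .04 0 0 0 0' >/dev/null
python3 -m crank '.085 0 .04 0 0 0 0; .085 0 .04 0 0 0 0; .085 0 .04 0 0 0 0; .085 0 .04 0 0 0 0; .085 0 .04 0 0 0 0; .085 0 .04 0 0 0 0; .085 0 .04 0 0 0 0; .085 0 0 0 0 0 0' >/dev/null
python3 - <<'E'
from h import *
tool();die();f=grab_frame("top")
im=f["pixels"][90:290,150:400]
cv2.imwrite("pics/crop2.png",cv2.cvtColor(cv2.resize(im,(750,600),interpolation=cv2.INTER_CUBIC),cv2.COLOR_RGB2BGR))
E
```

```text
t 24.57 tool u,v -159.0 -437.2 z 153.9 yaw-fence -0.48 rp [ 3.138e+00 -1.000e-03] F [-2.7 -0.1  0.6] w 0.085
scene c u,v -37.5 1.0 size 90 131 long axis -90.2 n 2441
  corners [[-83.0, -64.0], [7.0, -65.0], [8.0, 66.0], [-82.0, 67.0]]
top c u,v -45.2 0.5 size 89 129 long axis -89.8 n 2472
  corners [[-90.0, 65.0], [-89.0, -64.0], [-0.0, -64.0], [-1.0, 65.0]]
```

View pics/crop2.png

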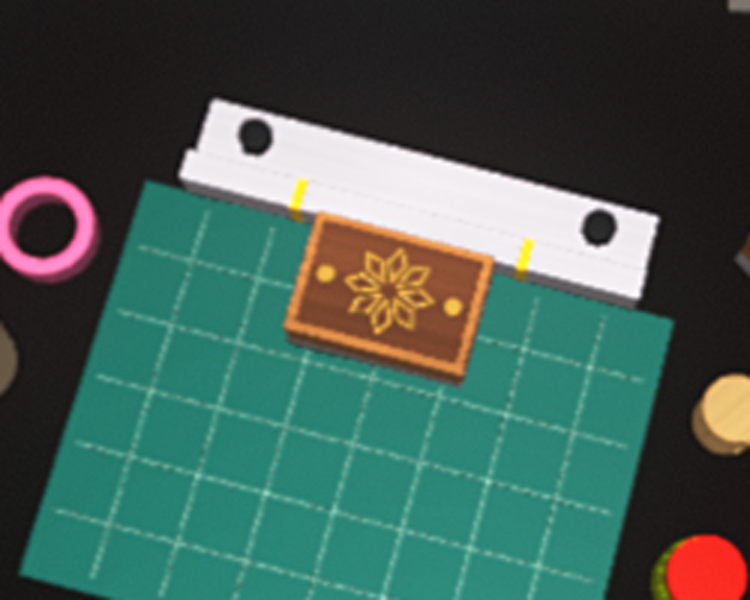

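The block lies flat on the fence, its top at crop pixel (390,297), centred between the yellow marks at (299,200) and (525,258). The tape, bobbin and jar have not moved. The arm is clear, so I hand in.

```bash
python3 -c "from workcell import bot;print(bot.job_done())"
```

```text
the job is handed in; nothing more can be done
None
```

The job is handed in: I pushed the die round and squared it about 50 mm short of the fence. It now lies flat against the fence, within about 1 mm of centred between the marks, with the arm clear and about 25 s on the clock; the tape, bobbin and jar had not moved, and the cup, case and glue were not re-checked.

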